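# Close up a flow cell: seat the cell block and hold the cover ready for its screws

## Robot

A 6-joint arm with a two-finger parallel gripper is mounted at the origin on a cart in front of the work surface, level with it; the furniture and walls round the work are solid. World frame = base frame: x ahead of the robot, y to its left, z up, the work surface at z = 0. Lengths are in mm, angles in rad, forces in N, time in s.
With the tool pointing down it reaches from about 350 to 775 mm from the base axis. Payload 7.3 kg.
Tool frame: the origin (TCP) lies on the front face of the gripper's body, between the roots of the fingers; the fingertips stand 66 mm ahead of it and the grasp point (between the pads) lies 47 mm ahead of it (bot.tip_extent is the distance from the TCP to the fingertips, in mm); z points along the fingers, y is the line along which they close (so a half turn about z gives the same grasp; the last joint's range is limited). The gripper opens to 92 mm and grips with 3 to 60 N. Pads are 19 mm wide; open, the fingers measure 130 mm over their backs; the gripper's body (75 mm by 190 mm) begins 47 mm behind the grasp point.
Start: joints at [1.163, 0.342, 1.524, -0, 1.275, -0.146], TCP at [135.862, 507.129, 292.241] pointing down, gripper open.
Joint ranges: [-2.53, 2.53], [-0.77, 2.02], [0.04, 2.7], [-1, 4.14], [0.28, 2.66], [-3.11, 3.11]. Speed limits (rad/s): [2.57, 2.57, 3.14, 3.14, 3.14, 3.14].

## Interface

Orientations are given as [roll, pitch, yaw] about the fixed x, y, z axes, in that order (R = Rz(yaw) Ry(pitch) Rx(roll)).
In Python, from plant import readout, viewer, order, bot gives the robot as it stands.
- The arm moves only by the shell command python3 -m creep 'ROWS'. ROWS is text: rows parted by semicolons, each of 7 numbers parted by spaces: the shift along the world's x, y, z in m, then the turn, a rotation vector about the world's x, y, z in rad, then the opening in per cent of the stroke, from 0 (shut) to 100 (fully open). A call has 1 to 8 rows; each row shifts and turns the commanded pose from where the row before left it; what a row does not reach is not made up. A row lasts 1/12 s, in which the tool goes at most 41.7 mm and 7.16 degrees, less where a joint would pass 70% of its speed; a pose out of reach is approached as far as the arm can. A call is refused whole if a number of a shift passes 0.0417 or a number of a turn 0.125, either way. A call with a gripper value outside its range is refused whole. The fingers move at their own pace and stop on an object; the grip force is fixed at half the most. Time passes only in rows, so rows that do not move let the fingers close. It gives the time, the measured TCP pose, the force, the opening and the grip force at its end, in the units of the state.
- readout.get_obs(): the state, without advancing time (a new reading comes with each control period).
- viewer.capture(name): name is "scene" or "top"; returns the picture (400x640x3 uint8, red, green, blue); there is no depth.
- viewer.camera_info(name): a dict with "fx", "fy", "cx", "cy" (pixels), "D" ([k1, k2, p1, p2, k3] as OpenCV has them; the pictures are not rectified), "origin" and "rotation" of the camera in the world. Camera axes: x right, y up, looking along -z (the intrinsics and any distortion apply to the point x, -y, -z); pixel columns grow to the right and rows downward; lengths in mm; the calibration is good to about 2 mm. A picture is of the moment at which its call begins. camera_info takes no time and is no camera call.
- order.close_job(): hands the job in; it is judged then, once.
The state is a dict: "time": time; "joint_positions": joint angles; "dq": joint speeds; "tau": joint torques, N m; "tool_pos": TCP position; "tcp_rot": TCP orientation; "contact_force": force on the tool from outside, world axes, zero at the start; "moment": the same for the moment, N m; "grip_width": finger opening in mm; "finger_force": force on a finger pad.
Only numpy, scipy, OpenCV 4.12 (cv2) and the standard library are available. Lean on these libraries where they do the work, as an engineer would, in place of code of your own. Each camera call takes 0.05 s, during which the arm holds its last target. There are 200 camera calls.

## Task

Seat the white cell block fully down and upright in the pocket of the grey base, its tab in the slot, setting it in without dropping it, and let go of it. Then pick up the aluminium cover, turn its ear the way of the base's ear, and hold it level, hood over the block, hovering about a centimetre above the base with its three holes right over the three threaded holes, so that a colleague can start the screws: it touches neither base nor block, and you finish while still holding it there. Leave the screwdriver, the hex-key set and the small bottle alone.

Things in the scene. Friction and masses are not known exactly. Their poses are not given: they have to be found in the camera images.
- base: cell base, fixed to the worktop: grey block 24 mm high with a 20 x 30 mm ear on one narrow end (two thin ports stick out 14 mm from the other end) and three threaded holes, 7 mm across, in its top face. Origin: at worktop height, below the pocket's centre; x points to the ear, z up. It spans x -55..42 mm (ear to 62, y -15..15) and y -40..40 mm
- base_pocket (a point): centre of the floor of the pocket in the base's top face, 12 mm above the worktop, straight above the base's origin, same axes. Pocket 44 (x) x 30 (y) mm, 12 mm deep; on its ear side (+x) it has a slot for the tab, 16 mm wide and equally deep, reaching 31 mm from this point
- block: the white cell block (see block_mid); origin at the centre of its body's underside, 22 mm below block_mid
- block_mid (a point): centre, half-way up, of the loose white cell block: body 40 (x) x 26 (y) x 44 mm high, 90 g, standing upright. A tab 12 mm wide, 36 mm high, sticks out 7 mm from the middle of one 26 mm wide end, in +x; z up. Seated, this point is 34 mm above the worktop and 32 mm of the block stand above the base's top face: hold it by its upper part, across the 26 mm width
- block_tab (a point): outer end of the block's tab, 27 mm from block_mid along its x, same height
- cover: the aluminium cover (see cover_mid); origin on its underside, over the base's origin when fitted: 20 mm below cover_mid and 3 mm from it towards -x
- cover_mid (a point): centre of the hood, 20 mm above the underside, of the loose aluminium cover: 200 g, lying flat, hood up. Flange 5 mm thick, outline as the base, ear at +x; z up. Hood closed above, hollow below: outside 70 (x) x 44 (y) mm, top 40 mm above the underside; inside 64 x 38 mm, 37 mm high, to go over the seated block. Grip it across the 44 mm; 18 mm of flange lie on either side
- base_hole0 (a point): threaded hole of the base, mouth in the top face, 24 mm above the worktop, one of the pair at the square end (-x), on the -y side; at (-44, -29) mm from the base's origin in its x, y
- cover_hole0 (a point): clearance hole (9 mm) of the cover, lower mouth, at the underside, one of the pair at the square end (-x), on the -y side; at (-47, -29) mm from cover_mid in its x, y; belongs over base_hole0
- base_hole1 (a point): threaded hole of the base, mouth in the top face, 24 mm above the worktop, the other of that pair, on the +y side; at (-44, 29) mm from the base's origin in its x, y
- cover_hole1 (a point): clearance hole (9 mm) of the cover, lower mouth, at the underside, the other of that pair, on the +y side; at (-47, 29) mm from cover_mid in its x, y; belongs over base_hole1
- base_hole2 (a point): threaded hole of the base, mouth in the top face, 24 mm above the worktop, the single one in the ear (+x end); at (52, 0) mm from the base's origin in its x, y
- cover_hole2 (a point): clearance hole (9 mm) of the cover, lower mouth, at the underside, the single one in the ear (+x end); at (49, 0) mm from cover_mid in its x, y; belongs over base_hole2
- screwdriver: the red-handled screwdriver, 178 mm long, lying on the worktop; leave it alone; origin at its underside
- hex_keys: the hex-key set, keys in a small upright block, 86 mm high; leave it alone; origin at its underside
- std_bottle: the small white bottle, 52 mm high; leave it alone; origin at its underside
Things that resemble listed ones, but are neither listed nor needed, are in the scene too. What is meant by the block is not purple or red, and is the larger of those in its own colour.

How it is judged (in metres and radians):
On the way:
1. the block is seated in the base's pocket, tab in the slot, and let go of, before the cover is held over it (x of block_mid in the frame of base between -0.004 and 0.004 m and y of block_mid in the frame of base between -0.004 and 0.004 m and z of block_mid in the frame of base between 0.031 and 0.037 m and x of block_tab in the frame of base above 0.02 m and angle between block_mid's own z axis and vertical below 0.1 rad and contact force between the fingers and block below 0.05 N), for 0.2 s.
At the end, for the whole second after the job is handed in: The block is still seated upright with its tab in the slot (within 4 mm of the pocket's centre, within 3 mm of full depth). The cover is held in the gripper, still and level, touching neither base nor block: each of its three holes within 4 mm sideways of its threaded hole and 3 to 20 mm above it (x of block_mid in the frame of base between -0.004 and 0.004 m and y of block_mid in the frame of base between -0.004 and 0.004 m and z of block_mid in the frame of base between 0.031 and 0.037 m and x of block_tab in the frame of base above 0.02 m and angle between each of block_mid, cover_mid's own z axis and vertical below 0.1 rad and horizontal distance between cover_hole0 and base_hole0 below 0.004 m and z of cover_hole0 in the frame of base_hole0 between 0.003 and 0.02 m and horizontal distance between cover_hole1 and base_hole1 below 0.004 m and z of cover_hole1 in the frame of base_hole1 between 0.003 and 0.02 m and horizontal distance between cover_hole2 and base_hole2 below 0.004 m and z of cover_hole2 in the frame of base_hole2 between 0.003 and 0.02 m and contact force between cover and base below 0.05 N and contact force between cover and block below 0.05 N and contact force between the fingers and cover above 1 N and linear speed of cover below 0.02 m/s); the arm keeps its last pose, push and grip.
It fails at once if a bystander (screwdriver) is moved more than 30 mm or tipped over (distance of screwdriver from where it was at the start of the episode above 0.03 m or angle between screwdriver's own z axis and vertical above 0.5 rad).
It fails at once if a bystander (hex_keys) is moved more than 30 mm or tipped over (distance of hex_keys from where it was at the start of the episode above 0.03 m or angle between hex_keys's own z axis and vertical above 0.5 rad).
It fails at once if a bystander (std_bottle) is moved more than 30 mm or tipped over (distance of std_bottle from where it was at the start of the episode above 0.03 m or angle between std_bottle's own z axis and vertical above 0.5 rad).
It fails at once if the block is dropped (falls freely, untouched by the gripper, faster than 0.5 m/s) (linear speed of block above 0.5 m/s and contact force between the fingers and block below 0.05 N).
It also fails if it takes over 67 s, if anything falls off the work surface, if the arm or the gripper's body presses on something with over 40 N, if the wrist force passes 120 N, or if a joint passes its speed limit or range.

## Working session

There is one attempt and no reset: what is moved stays moved. The work goes in short steps, Python scripts to look and compute and a shell command to move; the robot and the scene stay as the last step left them, time stands still between calls to the robot, and variables do not carry over. Pictures are saved under pics/ and viewed, at most 10 in all, crops included, and the job is handed in when it is done.

```bash
mkdir -p pics
python3 - <<'E'
from plant import readout, viewer
import cv2
for n in("scene","top"):
    cv2.imwrite(f"pics/{n}0.png",cv2.cvtColor(viewer.capture(n),cv2.COLOR_RGB2BGR)); print(n,viewer.camera_info(n))
print(readout.get_obs())
E
```

```text
scene {'fx': 510.62131452357403, 'fy': 510.62131452357403, 'cx': 316.735695179154, 'cy': 199.59205687622838, 'D': array([0.00360825, 0.        , 0.        , 0.        , 0.        ]), 'origin': array([ -1.43989514,  53.10355107, 860.31060895]), 'rotation': array([ 0.67904787,  0.01738805, -2.21372512])}
top {'fx': 368.50426919892135, 'fy': 368.50426919892135, 'cx': 317.276280670108, 'cy': 202.8635590234242, 'D': array([0.0188954, 0.       , 0.       , 0.       , 0.       ]), 'origin': array([ 441.83971021, -339.27396559,  906.82837811]), 'rotation': array([ 1.28331213e-01, -1.57466080e-03, -1.57950452e+00])}
{'time': 0.1, 'joint_positions': array([ 1.16298257e+00,  3.42609142e-01,  1.52492854e+00,  1.81180360e-07,
        1.27541862e+00, -1.46004967e-01]), 'dq': array([ 0.00107561, -0.00265536, -0.00168754, -0.00045335,  0.00093915,
       -0.0010313 ]), 'tau': array([ 1.75172019e-03, -4.32007599e+01, -2.44694602e+01,  7.17301201e-02,
        5.26432763e-02, -6.97557903e-05]), 'tool_pos': array([135.75174285, 506.85101406, 291.63473585]), 'tcp_rot': array([-3.14024354e+00, -1.98564085e-04,  2.87978368e+00]), 'contact_force': array([-0.6323076 ,  0.09295574, -0.52269768]), 'moment': array([-0.02795314, -0.00420673,  0.0145295 ]), 'finger_force': 0.0, 'grip_width': 91.98073456701607}
```

View pics/scene0.png

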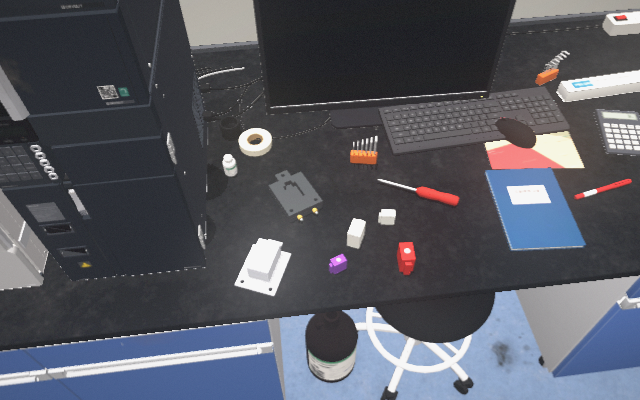

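View pics/top0.png

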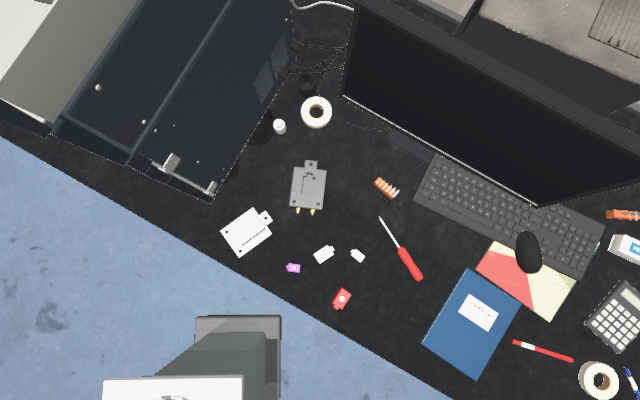

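```bash
python3 - <<'E'
import cv2
a=cv2.imread("pics/top0.png")[150:280,215:375]; cv2.imwrite("pics/topc.png",cv2.resize(a,None,fx=4.5,fy=4.5,interpolation=cv2.INTER_CUBIC))
a=cv2.imread("pics/scene0.png")[165:295,230:400]; cv2.imwrite("pics/scenec.png",cv2.resize(a,None,fx=4.5,fy=4.5,interpolation=cv2.INTER_CUBIC))
E
cat > h.py <<'E'
import numpy as np, cv2
from scipy.spatial.transform import Rotation as R
from plant import viewer
def cam(n):
    c=viewer.camera_info(n); K=np.array([[c['fx'],0,c['cx']],[0,c['fy'],c['cy']],[0,0,1]])
    return c,K,R.from_euler('xyz',c['rotation']).as_matrix()
F=np.diag([1.,-1,-1])
def back(n,uv,z):
    c,K,M=cam(n); p=cv2.undistortPoints(np.array(uv,float).reshape(-1,1,2),K,c['D']).reshape(-1,2)
    d=np.c_[p,np.ones(len(p))]@F@M.T
    return c['origin']+d*((np.asarray(z)-c['origin'][2])/d[:,2])[:,None]
def proj(n,X):
    c,K,M=cam(n); P=(np.asarray(X,float)-c['origin'])@M@F
    return cv2.projectPoints(P,np.zeros(3),np.zeros(3),K,c['D'])[0].reshape(-1,2)
E
```

```text
(no output)
```

View pics/topc.png

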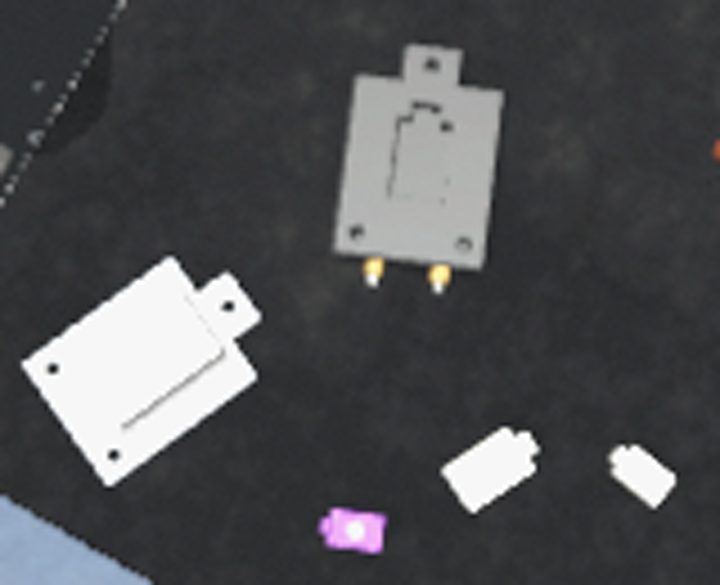

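View pics/scenec.png

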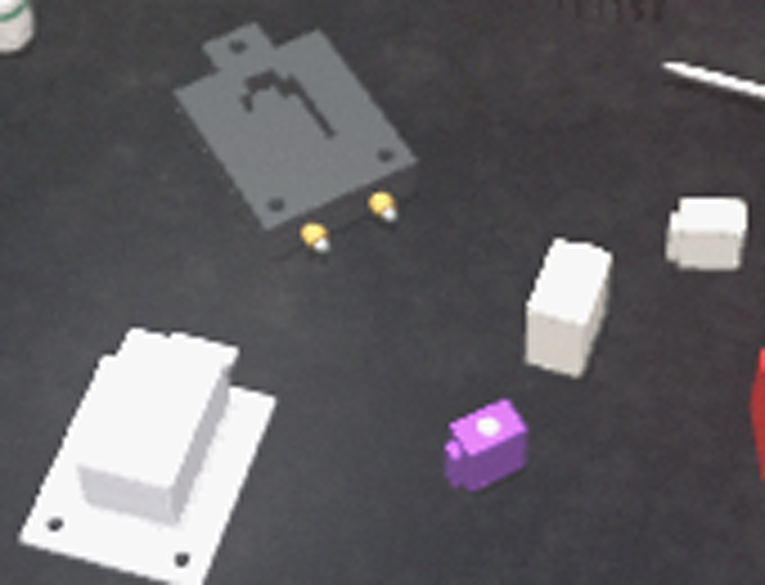

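The large white block is at top px (323,254), and the scene view shows it is the tall one. The small white piece at (357,255), the purple at (293,268) and the red at (341,298) are decoys. I'll fit the poses of base, cover and block from both views.

```bash
cat > fit.py <<'E'
from h import *
from scipy.optimize import least_squares
def fit(obs,x0):
    def T(p,q): q=np.array(q,float); c,s=np.cos(p[2]),np.sin(p[2]); return np.c_[p[0]+c*q[:,0]-s*q[:,1],p[1]+s*q[:,0]+c*q[:,1],q[:,2]]
    f=lambda p:np.concatenate([(proj(n,T(p,q))-uv).ravel() for n,q,uv in obs])
    r=least_squares(f,x0,x_scale=[100,100,1]); return r.x,f(r.x).reshape(-1,2)
tc=lambda l:(np.array(l,float)+.5)/4.5-.5+[215,150]
sc=lambda l:(np.array(l,float)+.5)/4.5-.5+[230,165]
E
python3 - <<'E'
from fit import *
np.set_printoptions(precision=1,suppress=True)
bh=[[-44,-29,24],[-44,29,24],[52,0,24]]
ch=[[-44,-29,5],[-44,29,5],[52,0,5]]
B=[("top",bh,tc([[463,244],[357,232],[432,64]])),("scene",bh,sc([[385,155],[276,204],[238,46]]))]
C=[("top",ch,tc([[113,455],[53,369],[228,306]])),("scene",ch[:2],sc([[182,559],[55,524]])),
 ("scene",[[-32,-22,40],[-32,22,40],[38,-22,40]],sc([[163,487],[82,463],[238,347]]))]
K=[("top",[[-20,-13,44],[-20,13,44]],tc([[473,512],[441,470]])),
   ("scene",[[-20,-13,44],[-20,13,44],[20,-13,44],[-20,-13,0],[-20,13,0]],sc([[582,325],[528,305],[611,255],[578,376],[527,362]]))]
for nm,o in(("base",B),("cover",C),("block",K)):
    q=np.array(o[0][1],float); w=back("top",o[0][2],q[:,2])
    for oo in (o,[x for x in o if x[0]=="top"],[x for x in o if x[0]=="scene"]):
        p,r=fit(oo,[*w.mean(0)[:2],0.5 if nm!="base" else 0]); print(nm,p[:2],round(p[2],3),r.ravel())
E
```

```text
base [ 599.6 -317.5] -0.131 [-0.7  0.5 -1.   0.3 -0.8  0.5  0.5 -0.9  0.3 -0.9  0.3 -0.9]
base [ 600.6 -319.4] -0.128 [ 0.2  0.1 -0.1 -0.1 -0.   0. ]
base [ 598.  -315.5] -0.132 [ 0.1  0.  -0.1  0.  -0.1 -0.1]
cover [ 490.  -170.3] -0.962 [-0.8  0.8 -0.8  0.3 -0.4  1.3  0.6 -0.7  0.6 -1.1  2.  -0.5 -1.8 -1.3
 -1.3  0.8]
cover [ 492.1 -171.7] -0.943 [ 0.2  0.  -0.1 -0.1 -0.   0.1]
cover [ 488.7 -169.8] -0.975 [ 0.4  0.   0.5 -0.7  1.9  0.2 -1.9 -0.9 -0.9  1.5]
block [ 432.8 -352.2] -1.008 [-1.7  0.4 -0.6  0.2  0.7 -0.9 -0.  -0.2  0.4 -0.9  0.5  0.3 -0.4 -0.3]
block [ 434.9 -353.8] -0.923 [-0.1 -0.2  0.1  0.2]
block [ 432.2 -351.3] -1.02 [ 0.4 -0.5 -0.3  0.1  0.4 -0.4  0.2  0.8 -0.7  0. ]
```

Run:
```python
from h import *
np.set_printoptions(precision=0,suppress=True)
print("tower foot scene",back("scene",[[205,265],[75,277],[215,180],[40,285]],[0]*4))
print("top edge at z0/z300",back("top",[[213,198],[213,198],[135,165],[135,165],[290,60],[290,60],[60,120],[0,130]],[0,300,0,300,0,300,0,0]))
print("things",back("scene",[[230,165],[364,158],[440,197],[385,183],[255,150]],[20,40,15,5,20]))
print("table edge",back("scene",[[100,333],[400,295],[600,270]],[0]*3))
```

```text
tower foot scene [[ 565.  -78.    0.]
 [ 696.  137.    0.]
 [ 748. -204.    0.]
 [ 720.  198.    0.]]
top edge at z0/z300 [[ 573.  -83.    0.]
 [ 530. -168.  300.]
 [ 658.  113.    0.]
 [ 587.  -36.  300.]
 [ 934. -274.    0.]
 [ 771. -296.  300.]
 [ 775.  306.    0.]
 [ 750.  452.    0.]]
things [[ 749. -247.   20.]
 [ 568. -486.   40.]
 [ 399. -556.   15.]
 [ 506. -496.    5.]
 [ 754. -317.   20.]]
table edge [[ 555.  143.    0.]
 [ 284. -337.    0.]
 [  91. -679.    0.]]
```

```bash
python3 -m creep '0.0205 -0.0296 0 0 0 -0.03 100;0.0205 -0.0296 0 0 0 -0.03 100;0.0205 -0.0296 0 0 0 -0.03 100;0.0205 -0.0296 0 0 0 -0.03 100;0.0205 -0.0296 0 0 0 -0.03 100;0.0205 -0.0296 0 0 0 -0.03 100;0.0205 -0.0296 0 0 0 -0.03 100;0.0205 -0.0296 0 0 0 -0.03 100'; python3 -m creep '0.0125 -0.034 0 0 0 -0.03 100;0.0125 -0.034 0 0 0 -0.03 100;0.0125 -0.034 0 0 0 -0.03 100;0.0125 -0.034 0 0 0 -0.03 100;0.0125 -0.034 0 0 0 -0.03 100;0.0125 -0.034 0 0 0 -0.03 100;0.0125 -0.034 0 0 0 -0.03 100;0.0125 -0.034 0 0 0 -0.03 100'
```

```text
time: 0.77
tool_pos: [300.3, 268.7, 292.1]
tcp_rot: [-3.141, -0.0, 2.639]
contact_force: [0.3, 1.5, 0.6]
grip_width: 92.0
finger_force: 0.0
time: 1.43
tool_pos: [399.9, -3.5, 292.2]
tcp_rot: [3.142, -0.0, 2.398]
contact_force: [0.9, 1.1, 0.4]
grip_width: 91.6
finger_force: 0.0
```

```bash
python3 -m creep '0.004 -0.04 0 0 0 -0.031 100;0.004 -0.04 0 0 0 -0.031 100;0.004 -0.04 0 0 0 -0.031 100;0.004 -0.04 0 0 0 -0.031 100;0.004 -0.04 0 0 0 -0.031 100;0.004 -0.04 0 0 0 -0.031 100;0.004 -0.04 0 0 0 -0.031 100;0.004 -0.04 0 0 0 -0.031 100'; python3 -m creep '0.001 -0.029 -0.02 0 0 0 100;0 0 -0.04 0 0 0 100;0 0 -0.04 0 0 0 100;0 0 -0.02 0 0 0 100;0 0 0 0 0 0 100'
python3 - <<'E'
from plant import viewer
import cv2
b=lambda n:cv2.cvtColor(viewer.capture(n),cv2.COLOR_RGB2BGR)
t,s=b("top"),b("scene"); cv2.imwrite("pics/top1.png",t); cv2.imwrite("pics/scene1.png",s)
r=lambda a:cv2.resize(a,(400,560),interpolation=cv2.INTER_CUBIC)
import numpy as np
cv2.imwrite("pics/c1.png",np.hstack([r(t[180:320,270:370]),r(s[150:290,300:400])]))
E
```

```text
time: 2.1
tool_pos: [431.4, -323.6, 291.9]
tcp_rot: [3.141, -0.001, 2.15]
contact_force: [1.0, -0.6, -0.8]
grip_width: 91.6
finger_force: 0.0
time: 2.52
tool_pos: [430.7, -348.9, 166.9]
tcp_rot: [-3.14, -0.011, 2.151]
contact_force: [0.2, 0.8, 0.1]
grip_width: 92.0
finger_force: 0.0
```

View pics/c1.png

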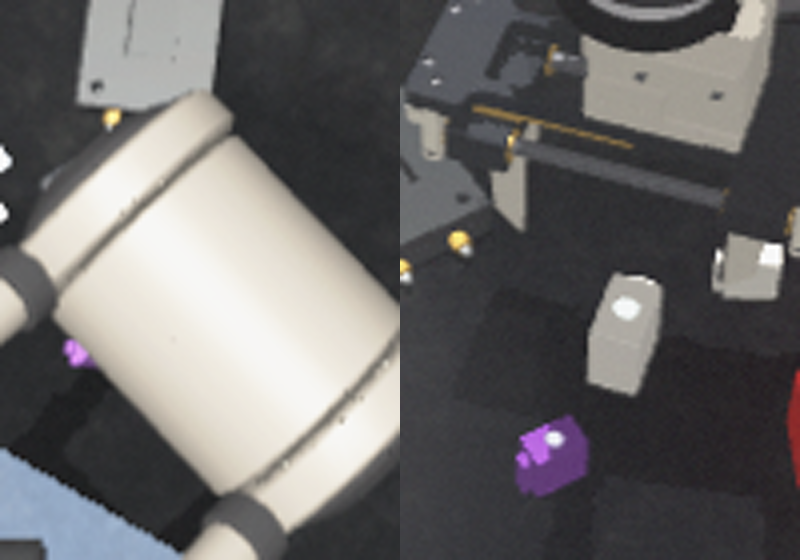

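The scene crop shows the tall white block standing clear between the open fingers, with the left fingertip at crop (510,215). Next I'll lower and grip.

```bash
python3 -m creep '0 0 -0.03 0 0 0 100;0 0 -0.03 0 0 0 100;0 0 -0.019 0 0 0 100;0 0 -0.01 0 0 0 100;0 0 0 0 0 0 100;0 0 0 0 0 0 40;0 0 0 0 0 0 0;0 0 0 0 0 0 0'; python3 -m creep '0 0 0 0 0 0 0;0 0 0 0 0 0 0;0 0 0 0 0 0 0;0 0 0 0 0 0 0;0 0 0 0 0 0 0;0 0 0 0 0 0 0'; python3 -c "
from plant import readout; print(readout.get_obs())"
```

```text
time: 3.28
tool_pos: [433.7, -351.4, 85.1]
tcp_rot: [3.141, 0.003, 2.152]
contact_force: [-0.1, -0.7, 0.5]
grip_width: 76.4
finger_force: 0.0
time: 3.78
tool_pos: [432.9, -350.7, 83.2]
tcp_rot: [3.141, -0.0, 2.152]
contact_force: [-0.7, -0.3, -0.5]
grip_width: 36.7
finger_force: 0.0
{'time': 3.7833, 'joint_positions': array([-8.18522198e-01,  6.45058107e-01,  1.67089799e+00,  1.41996724e-04,
        8.25686317e-01, -1.39956615e+00]), 'dq': array([ 0.00121197,  0.00411811, -0.00014618,  0.00165608,  0.00143347,
       -0.00085256]), 'tau': array([ 3.61347949e-03, -5.07777286e+01, -1.72673875e+01, -1.60285720e-02,
        8.77384795e-02,  1.61862013e-04]), 'tool_pos': array([ 432.85036863, -350.6707254 ,   83.22639252]), 'tcp_rot': array([ 3.14149829e+00, -6.68154929e-05,  2.15174400e+00]), 'contact_force': array([-0.72994851, -0.34204917, -0.54585424]), 'moment': array([-0.0555951 ,  0.04443133, -0.09553469]), 'finger_force': 0.0, 'grip_width': 36.69940449564159}
```

```bash
python3 -m creep '0 0 0 0 0 0 0;0 0 0 0 0 0 0;0 0 0 0 0 0 0;0 0 0 0 0 0 0'; python3 -m creep '0 0 0.01 0 0 0 0;0 0 0.02 0 0 0 0;0 0 0.03 0 0 0 0;0 0 0.02 0 0 0 0'
```

```text
time: 4.12
tool_pos: [432.8, -350.7, 83.2]
tcp_rot: [3.142, -0.0, 2.152]
contact_force: [0.3, 0.3, -0.7]
grip_width: 26.1
finger_force: 30.0
time: 4.45
tool_pos: [433.1, -350.9, 165.7]
tcp_rot: [3.141, 0.001, 2.152]
contact_force: [1.4, -0.5, -0.3]
grip_width: 25.7
finger_force: 30.0
```

```bash
python3 -m creep '0.0208 0.0042 0 0 0 0.107 0;0.0208 0.0042 0 0 0 0.107 0;0.0208 0.0042 0 0 0 0.107 0;0.0208 0.0042 0 0 0 0.107 0;0.0208 0.0042 0 0 0 0.107 0;0.0208 0.0042 0 0 0 0.107 0;0.0208 0.0042 0 0 0 0.107 0;0.0208 0.0042 0 0 0 0.107 0'; python3 -m creep '0 0 -0.02 0 0 0 0;0 0 -0.02 0 0 0 0;0 0 0 0 0 0 0;0 0 0 0 0 0 0;0 0 0 0 0 0 0'
python3 - <<'E'
from plant import viewer
import cv2,numpy as np
b=lambda n:cv2.cvtColor(viewer.capture(n),cv2.COLOR_RGB2BGR)
t,s=b("top"),b("scene"); cv2.imwrite("pics/top2.png",t); cv2.imwrite("pics/scene2.png",s)
r=lambda a:cv2.resize(a,(400,560),interpolation=cv2.INTER_CUBIC)
cv2.imwrite("pics/c2.png",np.hstack([r(t[130:270,260:360]),cv2.resize(s[150:230,250:330],(400,400),interpolation=cv2.INTER_CUBIC).__class__(1) if 0 else np.vstack([cv2.resize(s[150:230,250:330],(400,400),interpolation=cv2.INTER_CUBIC),np.zeros((160,400,3),np.uint8)])]))
E
```

```text
time: 5.12
tool_pos: [600.1, -316.6, 163.9]
tcp_rot: [3.141, -0.0, 3.013]
contact_force: [0.6, 0.2, -1.1]
grip_width: 25.6
finger_force: 30.0
time: 5.53
tool_pos: [599.5, -317.4, 124.6]
tcp_rot: [-3.141, 0.001, 3.007]
contact_force: [0.7, 0.0, -0.2]
grip_width: 26.1
finger_force: 30.0
```

View pics/c2.png

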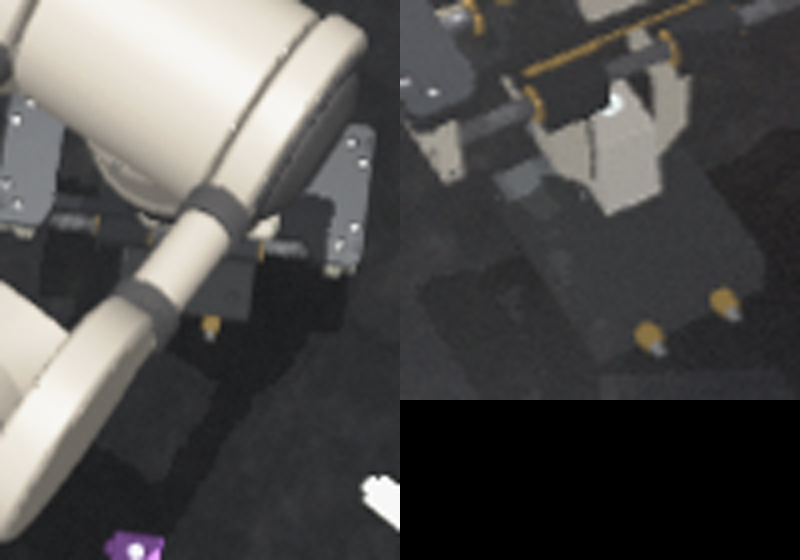

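Run:
```python
from h import *
np.set_printoptions(precision=1,suppress=True)
uv=(np.array([[208,214],[261,188]])+.5)/5-.5+[250,150]
w=back("scene",uv,[41.4]*2)[:,:2]
a=np.array([598,-315.5]); c,s=np.cos(-.132),np.sin(-.132)
print(w,"in base frame",(w-a)@np.array([[c,-s],[s,c]]))
a=np.array([599.5,-317.4]); print("in tool frame",(w-a)@np.array([[c,-s],[s,c]]))
s=cv2.imread("pics/scene2.png"); 
g=cv2.convertScaleAbs(s[160:205,275:320],alpha=2.2,beta=20)
cv2.imwrite("pics/c3.png",cv2.resize(g,None,fx=13,fy=13,interpolation=cv2.INTER_CUBIC))
```

```text
[[ 584.1 -301.2]
 [ 582.2 -327. ]] in base frame [[-15.6  12.4]
 [-14.2 -13.5]]
in tool frame [[-17.4  14.1]
 [-15.9 -11.8]]
```

View pics/c3.png

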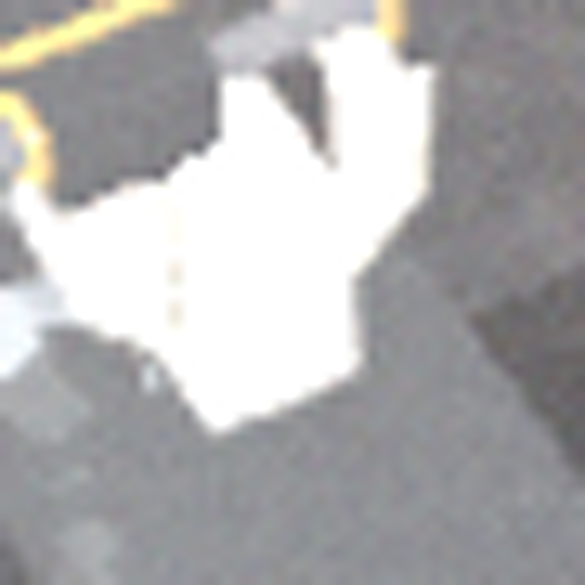

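The scene view shows the block hanging about 3 mm towards the ear from the pocket centre. Its bottom corners are at (291,193) and (302,187.5). I'll correct that and lower gently, watching the force.

```bash
python3 -m creep '-0.003 0.001 -0.005 0 0 0 0;0 0 -0.007 0 0 0 0;0 0 0 0 0 0 0;0 0 -0.003 0 0 0 0;0 0 -0.002 0 0 0 0;0 0 0 0 0 0 0;0 0 0 0 0 0 0'; python3 -m creep '0 0 -0.002 0 0 0 0;0 0 0 0 0 0 0;0 0 0 0 0 0 0'
```

```text
time: 6.22
tool_pos: [596.3, -316.1, 106.1]
tcp_rot: [3.141, -0.0, 3.008]
contact_force: [-0.1, -0.2, -1.3]
grip_width: 25.8
finger_force: 30.0
time: 6.47
tool_pos: [596.2, -316.1, 104.2]
tcp_rot: [3.141, -0.0, 3.008]
contact_force: [-0.1, 0.3, -0.7]
grip_width: 25.9
finger_force: 30.0
```

```bash
python3 -m creep '0 0 -0.002 0 0 0 0;0 0 -0.002 0 0 0 0;0 0 -0.002 0 0 0 0;0 0 -0.002 0 0 0 0;0 0 0 0 0 0 0;0 0 0 0 0 0 0;0 0 0 0 0 0 0'
```

```text
time: 7.05
tool_pos: [596.2, -316.1, 96.2]
tcp_rot: [3.141, -0.0, 3.008]
contact_force: [0.3, -0.9, -1.8]
grip_width: 25.6
finger_force: 30.0
```

```bash
python3 -m creep '0 0 -0.0008 0 0 0 0;0 0 0 0 0 0 0;0 0 0 0 0 0 0'; python3 -m creep '0 0 -0.0007 0 0 0 0;0 0 0 0 0 0 0;0 0 0 0 0 0 0'
```

```text
time: 7.3
tool_pos: [596.3, -316.1, 95.4]
tcp_rot: [3.141, -0.0, 3.008]
contact_force: [0.5, 0.6, -0.9]
grip_width: 25.9
finger_force: 30.0
time: 7.55
tool_pos: [596.4, -316.1, 95.2]
tcp_rot: [-3.141, 0.0, 3.008]
contact_force: [-1.4, -0.5, 2.8]
grip_width: 25.7
finger_force: 30.0
```

```bash
python3 -m creep '0 0 0 0 0 0 70;0 0 0 0 0 0 70;0 0 0 0 0 0 70;0 0 0 0 0 0 70;0 0 0 0 0 0 70;0 0 0 0 0 0 70'; python3 -m creep '0 0 0.01 0 0 0 80;0 0 0.02 0 0 0 100;0 0 0.03 0 0 0 100;0 0 0.04 0 0 0 100;0 0 0.04 0 0 0 100'
```

```text
time: 8.05
tool_pos: [596.3, -316.1, 94.6]
tcp_rot: [3.141, -0.0, 3.008]
contact_force: [0.1, 0.5, 0.1]
grip_width: 60.7
finger_force: 0.0
time: 8.47
tool_pos: [595.8, -315.8, 236.3]
tcp_rot: [3.141, -0.001, 3.008]
contact_force: [1.4, -0.8, -0.3]
grip_width: 90.3
finger_force: 0.0
```

```bash
python3 -m creep '-0.0131 0.0179 0 0 0 -0.1026 100;-0.0131 0.0179 0 0 0 -0.1026 100;-0.0131 0.0179 0 0 0 -0.1026 100;-0.0131 0.0179 0 0 0 -0.1026 100;-0.0131 0.0179 0 0 0 -0.1026 100;-0.0131 0.0179 0 0 0 -0.1026 100;-0.0131 0.0179 0 0 0 -0.1026 100;-0.0131 0.0179 0 0 0 -0.1026 100'; python3 -m creep '0 0 -0.03 0 0 0 100;0 0 -0.03 0 0 0 100;0 0 -0.02 0 0 0 100;0 0 0 0 0 0 100;0 0 0 0 0 0 100'
python3 - <<'E'
from plant import viewer
import cv2,numpy as np
b=lambda n:cv2.cvtColor(viewer.capture(n),cv2.COLOR_RGB2BGR)
t,s=b("top"),b("scene"); cv2.imwrite("pics/top4.png",t); cv2.imwrite("pics/scene4.png",s)
cv2.imwrite("pics/c4.png",cv2.resize(s[160:300,220:370],None,fx=4,fy=4,interpolation=cv2.INTER_CUBIC))
E
```

```text
time: 9.13
tool_pos: [490.8, -172.0, 235.7]
tcp_rot: [3.141, 0.001, 2.182]
contact_force: [-0.1, 0.4, -0.8]
grip_width: 91.5
finger_force: 0.0
time: 9.55
tool_pos: [491.4, -172.8, 155.0]
tcp_rot: [-3.141, -0.001, 2.187]
contact_force: [-0.6, 0.6, 0.6]
grip_width: 91.8
finger_force: 0.0
```

View pics/c4.png

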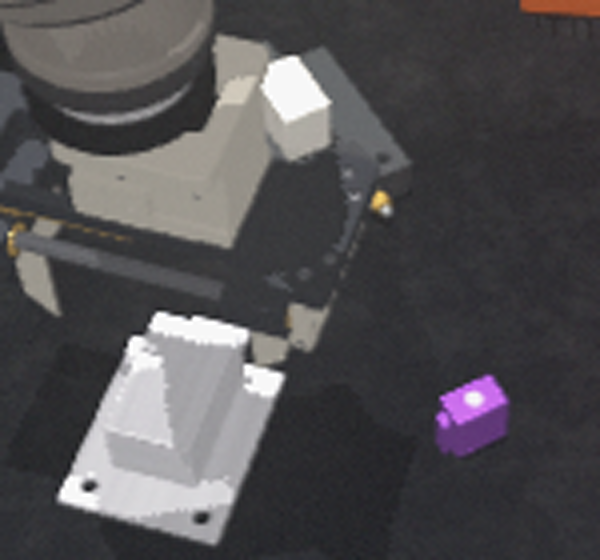

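The block stands upright in the base, and the open fingers straddle the hood. I'll go down and grip the cover.

```bash
python3 -m creep '0 0 -0.03 0 0 0 100;0 0 -0.03 0 0 0 100;0 0 -0.012 0 0 0 100;0 0 -0.007 0 0 0 100;0 0 0 0 0 0 100;0 0 0 0 0 0 60;0 0 0 0 0 0 30;0 0 0 0 0 0 0'; python3 -m creep '0 0 0 0 0 0 0;0 0 0 0 0 0 0;0 0 0 0 0 0 0;0 0 0 0 0 0 0;0 0 0 0 0 0 0;0 0 0 0 0 0 0;0 0 0 0 0 0 0;0 0 0 0 0 0 0'
```

```text
time: 10.32
tool_pos: [492.2, -173.3, 77.2]
tcp_rot: [3.14, 0.002, 2.187]
contact_force: [0.0, 0.1, 0.2]
grip_width: 76.6
finger_force: 0.0
time: 10.98
tool_pos: [491.7, -172.9, 75.9]
tcp_rot: [3.141, 0.0, 2.187]
contact_force: [0.1, 1.1, 2.2]
grip_width: 44.1
finger_force: 30.0
```

```bash
python3 -m creep '0 0 0.01 0 0 0 0;0 0 0.02 0 0 0 0;0 0 0.03 0 0 0 0;0 0 0.02 0 0 0 0;0 0 0.01 0 0 0 0'; python3 -m creep '0.0138 -0.018 0 0 0 0.103 0;0.0138 -0.018 0 0 0 0.103 0;0.0138 -0.018 0 0 0 0.103 0;0.0138 -0.018 0 0 0 0.103 0;0.0138 -0.018 0 0 0 0.103 0;0.0138 -0.018 0 0 0 0.103 0;0.0138 -0.018 0 0 0 0.103 0;0.0138 -0.018 0 0 0 0.103 0'; python3 -m creep '0 0 -0.012 0 0 0 0;0 0 -0.012 0 0 0 0;0 0 0 0 0 0 0;0 0 0 0 0 0 0;0 0 0 0 0 0 0;0 0 0 0 0 0 0'
python3 - <<'E'
from plant import viewer
import cv2,numpy as np
b=lambda n:cv2.cvtColor(viewer.capture(n),cv2.COLOR_RGB2BGR)
t,s=b("top"),b("scene"); cv2.imwrite("pics/top5.png",t); cv2.imwrite("pics/scene5.png",s)
cv2.imwrite("pics/c5.png",cv2.resize(s[150:230,240:340],None,fx=7,fy=7,interpolation=cv2.INTER_CUBIC))
E
```

```text
time: 11.4
tool_pos: [492.1, -173.3, 168.6]
tcp_rot: [3.14, 0.003, 2.187]
contact_force: [0.3, 0.4, -2.3]
grip_width: 43.8
finger_force: 30.0
time: 12.07
tool_pos: [601.8, -317.5, 164.8]
tcp_rot: [3.141, -0.002, 3.016]
contact_force: [0.1, -0.6, -2.1]
grip_width: 44.0
finger_force: 30.0
time: 12.57
tool_pos: [601.9, -316.4, 142.5]
tcp_rot: [-3.141, 0.001, 3.011]
contact_force: [-0.6, -1.1, -1.3]
grip_width: 43.9
finger_force: 30.0
```

View pics/c5.png

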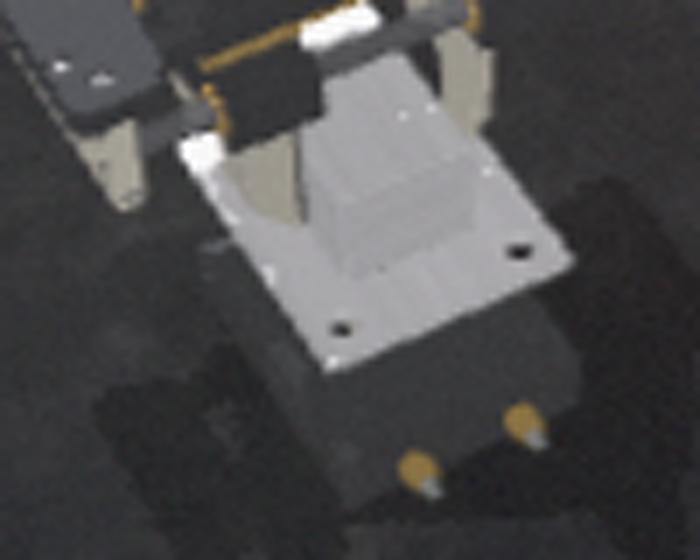

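Cover holes in the crop: (341,329) and (519,251). I'll compare these with the base holes measured by the same camera.

Run:
```python
from h import *
np.set_printoptions(precision=1,suppress=True)
uv=(np.array([[519,251],[341,329],[573,262],[328,370]])+.5)/7-.5+[240,150]
w=back("scene",uv,[71.6,71.6,71.6,66.6])[:,:2]
for a,y in(([598,-315.5],-.132),([601.9,-316.4],3.011-np.pi)):
    c,s=np.cos(y),np.sin(y); print((w-a)@np.array([[c,-s],[s,c]]))
d=w[1]-w[0]; print("yaw",np.arctan2(-d[0],d[1]))
```

```text
[[-45.4 -25.6]
 [-45.4  32.5]
 [-56.9 -37.1]
 [-53.2  41. ]]
[[-49.4 -25.2]
 [-49.4  33. ]
 [-60.9 -36.6]
 [-57.1  41.5]]
yaw -0.13073483214167064
```

```bash
python3 -m creep '0 -0.0008 -0.01 0 0 0 0;0 0 -0.01 0 0 0 0;0 0 -0.008 0 0 0 0;0 0 -0.004 0 0 0 0;0 0 0 0 0 0 0;0 0 0 0 0 0 0;0 0 0 0 0 0 0;0 0 0 0 0 0 0'
python3 - <<'E'
from plant import viewer
import cv2,numpy as np
b=lambda n:cv2.cvtColor(viewer.capture(n),cv2.COLOR_RGB2BGR)
t,s=b("top"),b("scene"); cv2.imwrite("pics/top6.png",t); cv2.imwrite("pics/scene6.png",s)
r=lambda a,w,h:cv2.resize(a,(w,h),interpolation=cv2.INTER_CUBIC)
cv2.imwrite("pics/c6.png",np.hstack([r(s[170:225,265:330],520,440),np.vstack([r(t[150:225,280:335],275,375),np.zeros((65,275,3),np.uint8)])]))
E
```

```text
time: 13.33
tool_pos: [602.1, -317.9, 110.2]
tcp_rot: [-3.141, 0.001, 3.011]
contact_force: [-0.7, -0.4, -1.7]
grip_width: 43.9
finger_force: 30.0
```

View pics/c6.png

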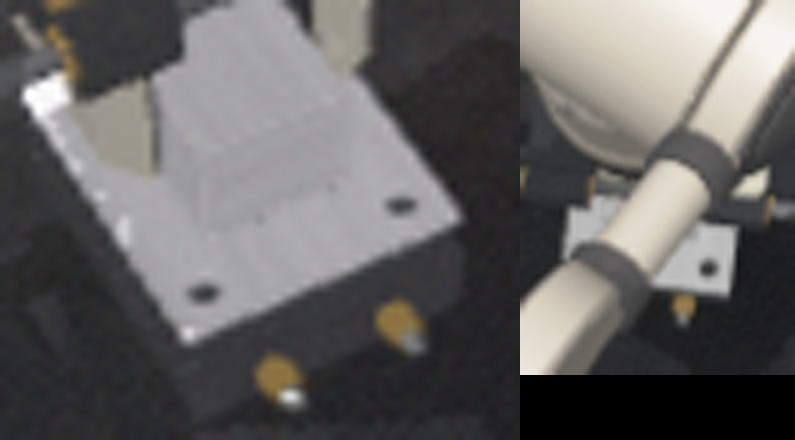

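Final check: scene holes at (203,293) and (401,206), top view hole0 at local (188,268), compared with the base holes measured by each camera.

Run:
```python
from h import *
np.set_printoptions(precision=1,suppress=True)
uv=(np.array([[401,206],[203,293],[462,217],[187,343]])+.5)/8-.5+[265,170]
ut=(np.array([[188,268],[210,297],[216,228]])+.5)/5-.5+[280,150]
for n,u,a,y in(("scene",uv,[598,-315.5],-.132),("top",ut,[600.6,-319.4],-.128)):
  for z in(39.3,36.8):
    w=back(n,u,[z]*len(u))[:,:2]; c,s=np.cos(y),np.sin(y); print(n,z,((w-a)@np.array([[c,-s],[s,c]])).tolist())
```

```text
scene 39.3 [[-45.54855320651058, -27.01813477715774], [-45.29784198159772, 30.8686115085642], [-56.7117751387012, -38.91838555631988], [-57.59074525820207, 41.80532010986731]]
scene 36.8 [[-43.730089811551395, -27.972807543224572], [-43.47861516402822, 30.090205485139965], [-54.92730406311816, -39.90929491497591], [-55.80895067093082, 41.06021666646492]]
top 39.3 [[-44.43225720096288, -27.92704153585444], [-56.94179180760982, -39.92346745752438], [-23.78321551387296, -38.87563252474285]]
top 36.8 [[-44.11384595646563, -27.892315840444837], [-56.65942991585516, -39.923312463847424], [-23.405298891199685, -38.87245793263193]]
```

```bash
python3 -m creep '0.0006 -0.0006 0 0 0 0 0;0 0 0 0 0 0 0;0 0 0 0 0 0 0;0 0 0 0 0 0 0;0 0 0 0 0 0 0;0 0 0 0 0 0 0;0 0 0 0 0 0 0;0 0 0 0 0 0 0' && python3 -c "
from plant import order; print(order.close_job())"
```

```text
time: 14.1
tool_pos: [602.5, -318.3, 109.8]
tcp_rot: [3.142, 0.0, 3.011]
contact_force: [-0.2, -0.6, -1.5]
grip_width: 43.6
finger_force: 30.0
the job is handed in; nothing more can be done
None
```

I handed the job in at about 14 s, with no verdict returned. The block is seated in the pocket and released. The cover is held level about 10 mm above the base, its holes within about 1–2 mm of the threaded holes by the cameras, last nudged 0.6 mm in x and y without re-imaging. The screwdriver, hex keys and bottle were left alone.

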